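Tip a battery pack over into its charging dock and press it home under the latch

ROBOT

A 6-joint arm with a two-finger parallel gripper is mounted at the origin on a cart in front of the work surface, level with it; the furniture and walls round the work are solid. World frame = base frame: x ahead of the robot, y to its left, z up, the work surface at z = 0. Lengths are in m, angles in rad, forces in N, time in s.
With the tool pointing down it reaches from about 0.35 to 0.775 m from the base axis. Payload 5.5 kg.
Tool frame: the origin (TCP) lies midway between the tips of the shut fingers; the grasp point (between the pads) lies 19 mm behind it; z points along the fingers, y is the line along which they close (so a half turn about z gives the same grasp; the last joint's range is limited). The gripper opens to 85 mm and grips with 20 to 120 N. Pads are 22 mm wide; open, the fingers measure 114 mm over their backs; the gripper's body (76 mm by 85 mm) begins 54 mm behind the grasp point. The pads swing forward as they close: fully open they stand 13 mm farther back than shut.
Start: joints at [1.067, 0.313, 0.046, 1.304, 0, 1.431], TCP at [0.205, 0.537, 0.231] pointing down, gripper open.
Joint ranges: [-2.76, 2.76], [-0.86, 1.69], [-1.03, 1.26], [-2.2, 2.34], [-1.47, 1.5], [-3.14, 3.14]. Speed limits (rad/s): [2.57, 2.57, 3.14, 3.14, 3.14, 3.14].

INTERFACE

Orientations are given as a unit quaternion [w, x, y, z].
In Python, from workcell import env gives the robot as it stands.
- The arm moves only by the tool move_arm, never from a script. Its argument "targets" is a list of rows, each a list of 3 entries, a list of its own where there are three numbers: the shift along the tool's x, y, z in mm, then the turn, a rotation vector about the tool's x, y, z in units of 10 degrees (1.0 is 10 degrees), then the closure, from -1 (fully open) to 1 (shut). In form: [[[dx, dy, dz], [ax, ay, az], gripper], ...]. A call has 1 to 5 rows; each row is the pose to reach, as a shift and turn from the pose commanded when the call began, along the tool's axes at that moment; what a row does not reach only later rows make up. A row lasts 1/8 s, in which the tool goes at most 62.5 mm and 10.7 degrees, less where a joint would pass 70% of its speed; a pose out of reach is approached as far as the arm can. A call with a gripper value outside its range is refused whole. The fingers move at their own pace and stop on an object; "squeeze" is the grip in N (left out, the last holds). Time passes only in rows, so rows that repeat a pose let the fingers close. It gives the time, the measured TCP pose, the force, the opening and the grip force at its end, in the units of the state.
- env.get_state(): the state, without advancing time (a new reading comes with each control period).
- env.read_camera(name): name is "scene" or "top" or "wrist"; returns a dict with "pixels" (480x640x3 uint8, red, green, blue), "fovy" (degrees; the focal length in pixels is half the picture's height over the tangent of half this angle, whatever the lens; pixels are square), "cx", "cy" (the principal point, pixels), "extrinsics" (4x4, takes a point from world to camera coordinates); the wrist camera has in their place "mount" (4x4, takes a point from camera to tool coordinates, whose origin is the TCP and whose axes are the flange's). Camera axes: x right, y up, looking along -z (the intrinsics and any distortion apply to the point x, -y, -z); pixel columns grow to the right and rows downward; lengths in m; the calibration is good to about 2 mm. The wrist camera is an equidistant fisheye: a pixel r from the principal point sees the ray r / f radians off the axis. A picture is of the moment at which its call begins: read the wrist's pose just before it. There is no depth.
- env.hand_in(): hands the job in; it is judged then, once.
Trained networks look in a picture, given as the dict that the camera call returned (one of the last four; its "shot" number tells which), for a name from the list of things; names that differ only in an ending like _2 or _b are one class to them, and where a whole thing is asked for, a point or a joint stands for the part that bears it (a point fixed in the world has none). Each returns a list of dicts, best first, with "confidence" (0 to 1); they miss things now and then, are a little off and sometimes report something else, mostly with a low value. They report only what shows in the picture. A call takes as long as a camera call. They do not tell look-alikes from the thing itself.
- env.spot_in(thing, picture): "centre" ([x, y, z] in m, in world coordinates, good to about 4 mm: the middle of the surface that is visible of it).
- env.regions_of(thing, picture): "mask" (480x640 bool, what is visible of it).
- env.landmark_of(thing, picture): "centre" ([x, y, z] in m, in world coordinates, good to about 4 mm: a listed point, or the origin of a listed thing).
The state is a dict: "clock": time; "joint_pos": joint angles; "qvel": joint speeds; "tau": joint torques, N m; "tcp_pos": TCP position; "orientation": TCP orientation; "wrist_force": force on the tool from outside, world axes, zero at the start; "ft_torque": the same for the moment, N m; "finger_gap": finger opening in m; "grip_force": force on a finger pad.
Only numpy, scipy, OpenCV 4.12 (cv2) and the standard library are available. Lean on these libraries where they do the work, as an engineer would, in place of code of your own. Each camera call takes 0.05 s, during which the arm holds its last target. There are 200 camera calls.

TASK

The battery pack stands on its tail on the tray of its charging dock: without lifting it, push it high on its back so that it tips forward onto its contact face, slide it squarely between the guide rails, and press it against the head's sprung plunger until the latch drops behind the pack's catch bar and holds it. The head is clamped nearer or farther for each type of pack, so feel for the click and the stop: more than about 30 N bends the contacts. Leave the meter, the white cup and the cuvette beside the dock where they stand.

Things in the scene. Friction and masses are not known exactly. Their poses are not given: they have to be found in the camera images.
- pack: battery pack, dark grey, yellow ends, 120 long x 84 wide x 56 mm thick, 0.34 to 0.56 kg, balanced at its centre = origin. z: from tail to nose (up at the start); x: out of the contact face (black runners, brass), which starts facing the dock's head; -x: its back (grey panel, green dots). Tips at 25 degrees' lean; on the rubber tray friction is about 0.6: pushed under 60 mm up it may slide, not tip
- pack_catch (a point): middle of the pack's catch bar, a steel bar 8 mm thick, 34 mm long, lying across the back (along the pack's y) 16 mm short of the nose; its centre is 3 mm proud of the back, it stands out 7 mm. 69 mm above the bench when the pack lies on its contact face on the dock. Same axes as the pack
- dock: fixed charging dock, grey plate 365 x 156 x 10 mm. Origin: underside (on the bench), on the centre line, 75 mm from the tray end. x: along the centre line from tray to head; z up. Black rubber tray x = -69 to 5 mm, level with the rest, which is slippery. The black head's front face, a rigid stop (68 wide, 54 mm high) for the pack's nose, is clamped somewhere from x = 204 to 238 mm
- rails_mouth (a point): point on the plate's top, on the dock's centre line, at the mouth of the two slippery white guide rails (dock x = 126 mm); dock's axes. Here the flared lead-ins are 110 mm apart inside; 46 mm farther on the rails run parallel, 88 mm apart inside, for 80 mm. They are 10 mm thick and 18 mm high
- plunger (a joint): travel in m of the sprung plunger with brass contacts in the head's front face: 0 at rest (10 mm out of the face), 0.010 pressed flush. Pushes back with 3 N at 0, 6 N at 0.010. The latched pack holds it at about 0.008; at 0.010 the nose meets the rigid face
- latch (a joint): angle in rad of the sprung steel latch on the head (22 mm wide, red tab): 0 down, positive lifted, to 0.5. Its nose hangs 22 to 45 mm before the head's face, sloped on the tray side, its tip 1.5 mm above a lying pack. The catch bar lifts it to about 0.15 (2 to 4 N more push), then it drops to 0 behind the bar, 2 mm before the pack meets the rigid face
- meter: hand-held meter with keypad, 204 x 90 mm, 36 mm high, lies beside the dock to its left; origin under its middle, z up. Leave it alone
- cup: small white cup, 24 mm wide, 28 mm high, beside the dock to its right; origin under its middle, z up. Leave it alone
- cuvette: clear cuvette with pink filling, 12 x 12 mm, 45 mm high, stands upright beside the dock to its right; origin under its middle, z up. Leave it alone
Things that resemble listed ones, but are neither listed nor needed, are in the scene too. Leave any orange look-alike of the pack alone.

How it is judged:
On the way, in this order (a step that is already met when the one before it is completed fails the run):
1. the pack lies flat on its contact face (angle between pack's own z axis and vertical between 1.52 and 1.62 rad and height (world z) of pack_catch between 0.062 and 0.076 m), for 0.2 s.
2. it is slid squarely between the parallel guide rails, nose ahead (all of step 1 and angle between the z axis of pack and the x axis of dock, either way round below 0.05 rad and y of pack in the frame of dock between -0.004 and 0.004 m and x of pack in the frame of dock above 0.125 m), for 0.1 s.
At the end, for the whole second after the job is handed in: the pack lies flat (within 0.05 rad) on its contact face in the dock, within 4 mm of the centre line and 0.05 rad of the dock's direction, its nose holding the plunger in by more than 6 mm, the latch down behind the catch bar (under 0.05 rad), and everything at rest with the pack let go (all of step 1 and angle between the z axis of pack and the x axis of dock, either way round below 0.05 rad and y of pack in the frame of dock between -0.004 and 0.004 m and value of joint plunger above 0.006 m and value of joint latch below 0.05 rad and x of pack in the frame of dock above 0.135 m and linear speed of pack below 0.01 m/s); the robot touches nothing.
It fails at once if the gripper or arm presses on the pack with more than 30 N (contact force between any of the fingers, the arm and pack above 30 N).
It fails at once if the pack is lifted off the dock (its centre more than 95 mm above the bench) (height (world z) of pack above 0.095 m).
It fails at once if the meter is shifted by more than 10 mm or tipped (distance of meter from where it was at the start of the episode above 0.01 m or angle between meter's own z axis and vertical above 0.2 rad).
It fails at once if the white cup is shifted by more than 10 mm or tipped (distance of cup from where it was at the start of the episode above 0.01 m or angle between cup's own z axis and vertical above 0.2 rad).
It fails at once if the cuvette is shifted by more than 10 mm or tipped (distance of cuvette from where it was at the start of the episode above 0.01 m or angle between cuvette's own z axis and vertical above 0.2 rad).
It also fails if it takes over 48 s, if anything falls off the work surface, if the arm or the gripper's body presses on something with over 40 N, if the wrist force passes 120 N, or if a joint passes its speed limit or range.

## Working session

There is one attempt and no reset: what is moved stays moved. The work goes in short steps, Python scripts to look and compute and a tool call to move; the robot and the scene stay as the last step left them, time stands still between calls to the robot, and variables do not carry over. Pictures are saved under pics/ and viewed, at most 10 in all, crops included, and the job is handed in when it is done.

Besides the shell and the picture viewer there is one more tool, called after "Request:" in YAML: its name, and indented under it one key for each argument. move_arm: Moves the arm, as the interface text tells. Its arguments: {"type":"object","properties":{"targets":{"type":"array","items":{"type":"array"}},"squeeze":{"type":"number"}},"required":["targets"]}

```bash
mkdir -p pics; cat > h.py <<'E'
import numpy as np, cv2
from workcell import env
from scipy.spatial.transform import Rotation as R
def save(p,n): cv2.imwrite('pics/'+n, p['pixels'][:,:,::-1])
def proj(p,X):
    c=p['extrinsics']@np.append(X,1); f=240/np.tan(np.radians(p['fovy'])/2)
    return p['cx']+f*c[0]/-c[2], p['cy']-f*c[1]/-c[2]
def ray(p,u,v,z):
    f=240/np.tan(np.radians(p['fovy'])/2); E=p['extrinsics']
    d=E[:3,:3].T@np.array([(u-p['cx'])/f,-(v-p['cy'])/f,-1]); o=-E[:3,:3].T@E[:3,3]
    return o+d*(z-o[2])/d[2]
E
python3 - <<'E'
from h import *
s=env.get_state(); print(s)
for cam in ['scene','top']:
    p=env.read_camera(cam); save(p,cam+'1.png'); print(cam,p['fovy'],p['cx'],p['cy'],[k for k in p])
    for t in ['pack','pack_catch','dock','rails_mouth','meter','cup','cuvette','latch','plunger']:
        print(t,[(np.round(d['centre'],4).tolist(),round(d['confidence'],2),[round(q) for q in proj(p,d['centre'])]) for d in env.landmark_of(t,p)][:3])
E
```

```text
{'clock': 0.0, 'joint_pos': array([1.06742175e+00, 3.14032321e-01, 4.49334543e-02, 1.30361089e+00,
       1.21841154e-05, 1.43118762e+00]), 'qvel': array([-5.83915512e-04,  1.40089496e-03,  7.29452011e-04, -4.90350513e-04,
        5.57767135e-04, -8.05447235e-05]), 'tau': array([-9.92809146e-04, -4.80632758e+01,  2.98532152e+01,  1.95455714e-02,
       -2.79577289e-04,  5.45608444e-06]), 'tcp_pos': array([0.20433111, 0.53689452, 0.23037212]), 'orientation': array([-3.08084933e-04,  1.80881691e-01,  9.83504397e-01, -9.05773333e-04]), 'wrist_force': array([-0.58437205,  0.33544214,  0.46817438]), 'ft_torque': array([-0.0043786 , -0.04833369,  0.00913942]), 'grip_force': 0.0, 'finger_gap': 0.08492729776709744}
scene 43.98727359486922 329.6552393310972 248.59380166538858 ['pixels', 'fovy', 'cx', 'cy', 'extrinsics', 'shot']
pack [([0.3516, 0.3977, 0.0586], 0.87, [187, 260]), ([0.4648, 0.1688, 0.0721], 0.83, [316, 296]), ([0.7421, 0.4121, 0.0573], 0.7, [339, 161])]
pack_catch [([0.4313, 0.1632, 0.1171], 0.77, [302, 293]), ([0.3445, 0.3642, 0.1029], 0.74, [189, 256]), ([0.7764, 0.4197, 0.1031], 0.69, [349, 135])]
dock []
rails_mouth [([0.6214, 0.2162, 0.0061], 0.76, [362, 258])]
meter [([0.5454, 0.3449, 0.0012], 0.88, [289, 243])]
cup [([0.7056, 0.111, 0.0043], 0.65, [432, 267])]
cuvette [([0.5974, 0.0987, -0.001], 0.61, [397, 304])]Traceback (most recent call last):
  File "<stdin>", line 6, in <module>
ValueError: it knows: cup, cuvette, dock, meter, pack, pack_catch, rails_mouth
```

```bash
python3 - <<'E'
from h import *
p=env.read_camera('top'); save(p,'top1.png')
for t in ['pack','pack_catch','dock','rails_mouth','meter','cup','cuvette']:
    print(t,[(np.round(d['centre'],4).tolist(),round(d['confidence'],2),[round(q) for q in proj(p,d['centre'])]) for d in env.landmark_of(t,p)][:3])
E
```

```text
pack [([0.464, 0.1661, 0.0682], 0.95, [346, 281]), ([0.7447, 0.4114, 0.0589], 0.88, [229, 147]), ([0.3496, 0.3947, 0.0614], 0.73, [234, 337])]
pack_catch [([0.7732, 0.411, 0.1069], 0.9, [224, 128]), ([0.3397, 0.368, 0.1029], 0.87, [244, 345])]
dock [([0.5062, 0.1785, -0.0063], 0.72, [339, 261])]
rails_mouth [([0.6225, 0.2083, 0.0142], 0.91, [325, 207])]
meter [([0.5426, 0.3434, 0.0026], 0.85, [263, 244])]
cup [([0.6999, 0.1069, -0.0003], 0.55, [371, 173])]
cuvette [([0.6036, 0.0979, -0.001], 0.48, [375, 217]), ([0.4632, 0.1694, 0.0687], 0.17, [344, 282])]
```

View pics/scene1.png

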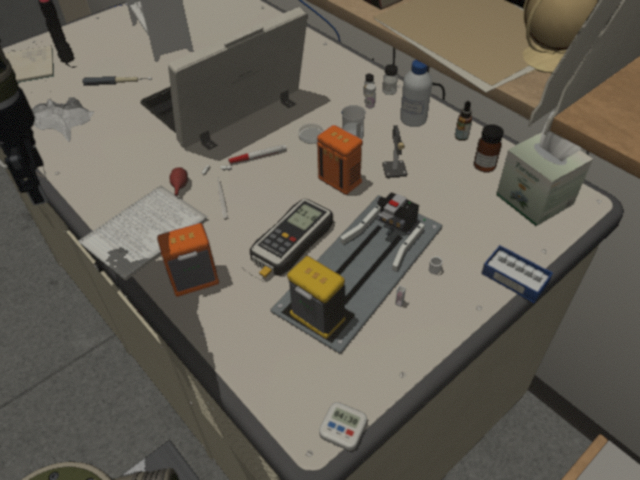

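View pics/top1.png

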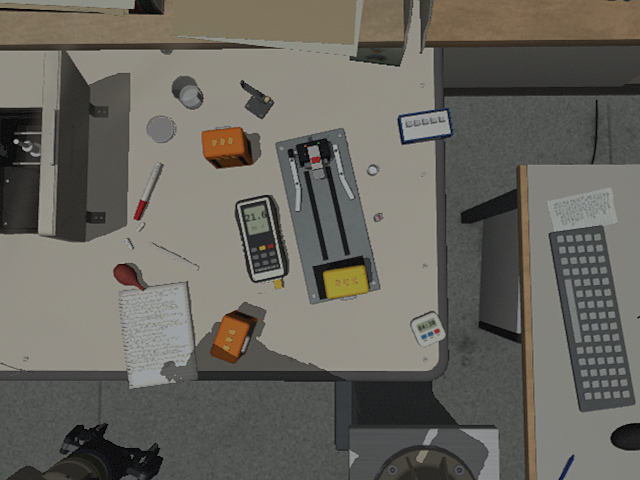

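The pack candidates in the top view are orange at (226,147), orange at (233,337) and yellow-ended dark grey at (347,281) on the dock tray. The description fits the yellow one; I'll check it in a close crop.

```bash
python3 - <<'E'
import cv2
a=cv2.imread('pics/top1.png')[120:310,260:400]
cv2.imwrite('pics/crop1.png',cv2.resize(a,None,fx=3.15,fy=3.15,interpolation=cv2.INTER_CUBIC))
b=cv2.imread('pics/scene1.png')[180:355,260:450]
cv2.imwrite('pics/crop2.png',cv2.resize(b,None,fx=3.3,fy=3.3,interpolation=cv2.INTER_CUBIC))
E
```

```text
(no output)
```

View pics/crop1.png

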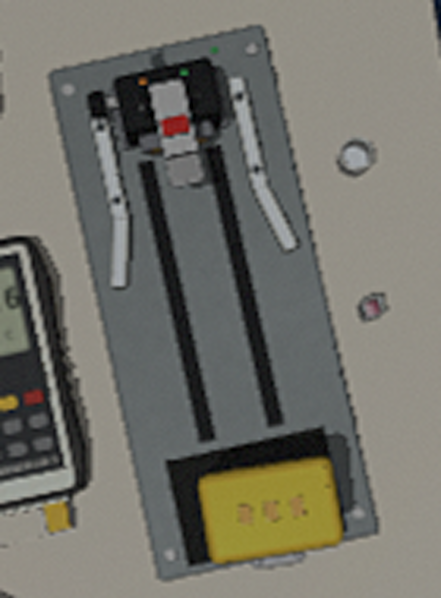

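View pics/crop2.png

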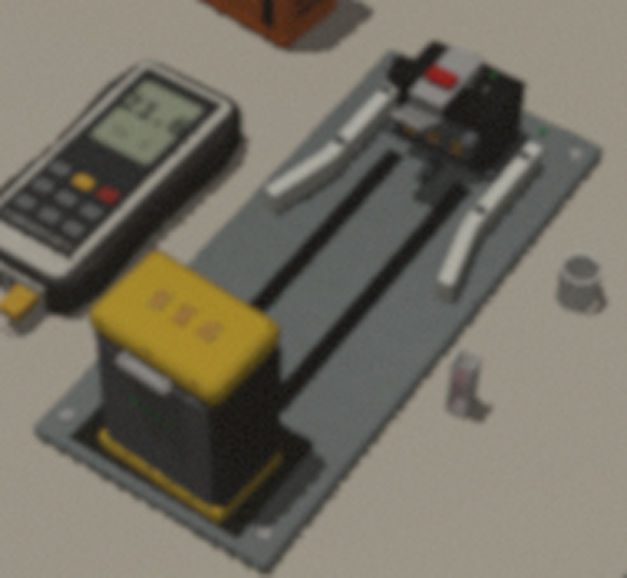

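The crops show the right pack: yellow nose up at crop1 (270,508), with the catch bar on the tray side at (280,560). The plate corners are at (50,73), (263,27), (377,533) and (160,580). Next I'll measure the dock and pack poses.

```bash
python3 - <<'E'
from h import *
p=env.read_camera('top'); q=lambda u,v:(260+u/3.15,120+v/3.15)
TL,TR,BR,BL=[ray(p,*q(*c),.010)[:2] for c in [(50,73),(263,27),(377,533),(160,580)]]
print('len',np.linalg.norm(TL-BL),np.linalg.norm(TR-BR),'wid',np.linalg.norm(TL-TR),np.linalg.norm(BL-BR))
h=(TL+TR)/2; t=(BL+BR)/2; d=(h-t)/np.linalg.norm(h-t); print('dir',np.degrees(np.arctan2(d[1],d[0])), np.degrees([np.arctan2(*(TL-BL)[::-1]),np.arctan2(*(TR-BR)[::-1])]))
o=(h+t)/2+d*(75-182.5)/1000; print('origin',o,'mouth',o+.126*d)
n=np.array([-d[1],d[0]])
hsv=cv2.cvtColor(p['pixels'],cv2.COLOR_RGB2HSV); m=cv2.inRange(hsv,(20,150,90),(35,255,255)); m[:255]=0;m[305:]=0;m[:,:315]=0;m[:,385:]=0
vs,us=np.nonzero(m); P=np.array([ray(p,u,v,.130)[:2] for u,v in zip(us,vs)])
c,s,a=cv2.minAreaRect((P*1000).astype(np.float32)); print('pack top',c,s,a,len(us))
c=np.array(c)/1000-o; print('in dock',c@d*1000,c@n*1000)
C=-p['extrinsics'][:3,:3].T@p['extrinsics'][:3,3]; print('cam',C)
for f in ['meter','cup','cuvette']:
    for l in env.landmark_of(f,p)[:1]: c=l['centre'][:2]-o; print(f,c@d,c@n)
for nm,px in [('headfrontL',(118,152)),('latchtip',(187,183))]: c=ray(p,*q(*px),.064)[:2]-o; print(nm,c@d,c@n)
E
```

```text
len 0.360276322183277 0.3601432996411131 wid 0.15236895930899141 0.15167198507153468
dir 12.320162975472815 [12.37555049 12.264755  ]
origin [0.50029727 0.18076128] mouth [0.62339555 0.20764643]
pack top (464.87896728515625, 168.7322540283203) (54.19850158691406, 82.27255249023438) 9.422191619873047 1128
in dock -37.16931714830734 -4.194650779459768
cam [0.48837312 0.20144574 1.13204509]
meter 0.07928912176273951 0.14884836536426677
cup 0.18178266760595618 -0.1143831925091851
cuvette 0.07985192520401328 -0.1039945567282579
headfrontL 0.2118553987464418 0.04060593048856685
latchtip 0.1816680262108948 0.0003867804776210889
```

```bash
cat >> h.py <<'E'
O=np.array([.5003,.1808]); D=np.radians(12.3)
d=np.array([np.cos(D),np.sin(D)]); n=np.array([-d[1],d[0]])
def go(xy,z,yaw,s=None):
    "shift (mm) and turn (10 deg) for tool x at world yaw (deg), pointing down"
    s=s or env.get_state(); q=s['orientation']; T=R.from_quat(q[[1,2,3,0]])
    a=np.radians(yaw); x=np.array([np.cos(a),np.sin(a),0]); zz=np.array([0,0,-1.])
    G=R.from_matrix(np.array([x,np.cross(zz,x),zz]).T)
    sh=T.inv().apply(np.append(xy,z)-s['tcp_pos'])*1000
    print('shift',sh.round(1),'turn',np.degrees((T.inv()*G).as_rotvec()/10).round(3))
def dock(x,y): return O+d*x+n*y
E
python3 - <<'E'
from h import *
go([.4057,.1589],.23,189.4)
E
```

```text
shift [-322.6 -282.2    1.3] turn [ 1.000e-03  0.000e+00 -3.024e+00]
```

Request:
move_arm:
  targets:
    - [[-322, -282, 0], [0, 0, -3.03], -0.1]
    - [[-322, -282, 0], [0, 0, -3.03], -0.1]
    - [[-322, -282, 0], [0, 0, -3.03], -0.1]
    - [[-322, -282, 0], [0, 0, -3.03], -0.1]
    - [[-322, -282, 0], [0, 0, -3.03], -0.1]

```text
clock: 1.62
tcp_pos: [0.3466, 0.2703, 0.2317]
orientation: [0.001, -0.083, 0.997, 0.0]
wrist_force: [1.0, -0.3, -0.1]
finger_gap: 0.0469
grip_force: 0.0
```

```bash
python3 - <<'E'
from h import *
go([.4057,.1589],.23,189.4)
E
```

```text
shift [ -39.9 -119.6    1.7] turn [0.002 0.007 0.01 ]
```

Request:
move_arm:
  targets:
    - [[-40, -120, 0], [0, 0, 0], -0.1]
    - [[-40, -120, 0], [0, 0, 0], -0.1]
    - [[-40, -120, 0], [0, 0, 0], -0.1]
    - [[-40, -120, 0], [0, 0, 0], -0.1]

```text
clock: 2.12
tcp_pos: [0.4049, 0.16, 0.2314]
orientation: [-0.0, -0.082, 0.997, 0.0]
wrist_force: [-1.2, -0.6, -0.0]
finger_gap: 0.0467
grip_force: 0.0
```

```bash
python3 - <<'E'
from h import *
go([.4057,.1589],.095,189.4)
p=env.read_camera('top'); save(p,'top2.png')
E
```

```text
shift [ -0.7  -1.3 136.4] turn [ 0.003 -0.002 -0.002]
```

Request:
move_arm:
  targets:
    - [[-1, -1, 60], [0, 0, 0], -0.1]
    - [[-1, -1, 120], [0, 0, 0], -0.1]
    - [[-1, -1, 136], [0, 0, 0], -0.1]
    - [[-1, -1, 136], [0, 0, 0], -0.1]

```text
clock: 2.68
tcp_pos: [0.404, 0.1607, 0.0941]
orientation: [-0.002, -0.084, 0.996, -0.0]
wrist_force: [-0.4, 0.1, 0.6]
finger_gap: 0.0467
grip_force: 0.0
```

Request:
move_arm:
  targets:
    - [[-4, 0, 0], [0, 0, 0], -0.1]
    - [[-8, 0, 0], [0, 0, 0], -0.1]
    - [[-12, 0, 0], [0, 0, 0], -0.1]
    - [[-15, 0, 0], [0, 0, 0], -0.1]

```text
clock: 3.18
tcp_pos: [0.4218, 0.1618, 0.0958]
orientation: [0.001, -0.082, 0.997, 0.0]
wrist_force: [-0.4, 0.4, -1.1]
finger_gap: 0.0471
grip_force: 0.0
```

Request:
move_arm:
  targets:
    - [[-2, 0, 0], [0, 0, 0], -0.1]
    - [[-4, 0, 0], [0, 0, 0], -0.1]
    - [[-6, 0, 0], [0, 0, 0], -0.1]
    - [[-8, 0, 0], [0, 0, 0], -0.1]
    - [[-10, 0, 0], [0, 0, 0], -0.1]

```text
clock: 3.8
tcp_pos: [0.4307, 0.1633, 0.0953]
orientation: [-0.0, -0.082, 0.997, -0.0]
wrist_force: [-1.6, -0.1, 1.7]
finger_gap: 0.0472
grip_force: 0.9
```

Request:
move_arm:
  targets:
    - [[-2, 0, 0], [0, 0, 0], -0.1]
    - [[-4, 0, 0], [0, 0, 0], -0.1]
    - [[-6, 0, 0], [0, 0, 0], -0.1]
    - [[-8, 0, 0], [0, 0, 0], -0.1]
    - [[-10, 0, 0], [0, 0, 0], -0.1]

```text
clock: 4.42
tcp_pos: [0.441, 0.165, 0.0954]
orientation: [0.0, -0.082, 0.997, 0.0]
wrist_force: [-1.2, -0.9, 1.2]
finger_gap: 0.047
grip_force: 0.7
```

```bash
python3 - <<'E'
from h import *
p=env.read_camera('scene'); save(p,'sc2.png')
cv2.imwrite('pics/c3.png',cv2.resize(p['pixels'][180:355,230:450,::-1],None,fx=2.5,fy=2.5))
E
```

```text
(no output)
```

View pics/c3.png

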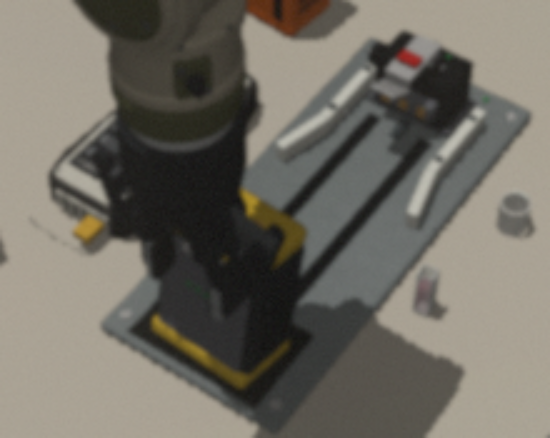

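The view shows the fingers on the pack's back at (220,280), with the pack starting to lean. I'll keep pushing.

Request:
move_arm:
  targets:
    - [[-2, 0, 0], [0, 0, 0], -0.1]
    - [[-4, 0, 0], [0, 0, 0], -0.1]
    - [[-6, 0, 0], [0, 0, 0], -0.1]
    - [[-8, 0, 0], [0, 0, 0], -0.1]
    - [[-10, 0, 0], [0, 0, 0], -0.1]

```text
clock: 5.1
tcp_pos: [0.4508, 0.1667, 0.0954]
orientation: [0.0, -0.082, 0.997, 0.0]
wrist_force: [-0.2, -0.2, 1.8]
finger_gap: 0.0472
grip_force: 0.5
```

Request:
move_arm:
  targets:
    - [[-2, 0, 0], [0, 0, 0], -0.1]
    - [[-4, 0, 0], [0, 0, 0], -0.1]
    - [[-6, 0, 0], [0, 0, 0], -0.1]
    - [[-8, 0, 0], [0, 0, 0], -0.1]
    - [[-10, 0, 0], [0, 0, 0], -0.1]

```text
clock: 5.72
tcp_pos: [0.4606, 0.1683, 0.0954]
orientation: [0.0, -0.082, 0.997, 0.0]
wrist_force: [-0.7, -0.3, -0.3]
finger_gap: 0.0469
grip_force: 0.1
```

```bash
python3 - <<'E'
from h import *
p=env.read_camera('scene'); save(p,'sc3.png')
for t in ['pack','pack_catch']:print([(c['centre'].round(3) if hasattr(c['centre'],'round') else c['centre'],round(c['confidence'],2)) for c in env.landmark_of(t,p)])
E
```

```text
[([0.3523, 0.3977, 0.0604], 0.76), ([0.4908, 0.1738, 0.0777], 0.73), ([0.7397, 0.4101, 0.0565], 0.69)]
[([0.7747, 0.416, 0.1043], 0.88), ([0.342, 0.3651, 0.1043], 0.86), ([0.4809, 0.1661, 0.127], 0.82)]
```

Request:
move_arm:
  targets:
    - [[-2, 0, 0], [0, 0, 0], -0.1]
    - [[-4, 0, 0], [0, 0, 0], -0.1]
    - [[-6, 0, 0], [0, 0, 0], -0.1]
    - [[-8, 0, 0], [0, 0, 0], -0.1]
    - [[-10, 0, 0], [0, 0, 0], -0.1]

```text
clock: 6.5
tcp_pos: [0.4705, 0.1699, 0.0954]
orientation: [0.0, -0.082, 0.997, 0.0]
wrist_force: [0.0, 0.8, 0.7]
finger_gap: 0.047
grip_force: 0.0
```

```bash
python3 - <<'E'
from h import *
for k in ['scene','top']:
  p=env.read_camera(k); save(p,k+'4.png')
  for t in ['pack','pack_catch']:print([(np.round(c['centre'],3),round(c['confidence'],2)) for c in env.landmark_of(t,p)])
E
```

```text
[(array([0.554, 0.185, 0.042]), 0.92), (array([0.741, 0.413, 0.06 ]), 0.83), (array([0.351, 0.398, 0.06 ]), 0.76)]
[(array([0.342, 0.367, 0.104]), 0.98), (array([0.777, 0.42 , 0.104]), 0.86), (array([0.595, 0.187, 0.068]), 0.78)]
[(array([0.744, 0.411, 0.062]), 0.91), (array([0.351, 0.396, 0.064]), 0.75)]
[(array([0.595, 0.19 , 0.067]), 0.91), (array([0.343, 0.368, 0.104]), 0.88), (array([0.774, 0.415, 0.104]), 0.59)]
```

```bash
python3 - <<'E'
from h import *
go(dock(-.046,-.005),.028,192.3)
E
```

```text
shift [14.2 -1.5 67.4] turn [ 0.    -0.    -0.285]
```

Request:
move_arm:
  targets:
    - [[14, -1.5, 0], [0, 0, -0.285], -0.1]
    - [[14, -1.5, 20], [0, 0, -0.285], -0.1]
    - [[14, -1.5, 50], [0, 0, -0.285], -0.1]
    - [[14, -1.5, 67], [0, 0, -0.285], -0.1]
    - [[14, -1.5, 67], [0, 0, -0.285], -0.1]

```text
clock: 7.42
tcp_pos: [0.4554, 0.1659, 0.0272]
orientation: [-0.002, -0.107, 0.994, -0.0]
wrist_force: [0.5, -0.4, 0.6]
finger_gap: 0.0469
grip_force: 0.0
```

```bash
python3 - <<'E'
from h import *
p=env.read_camera('top')
im=p['pixels'][:,:,::-1]
cv2.imwrite('pics/c5.png',cv2.resize(im[120:310,260:400],None,fx=3.15,fy=3.15,interpolation=cv2.INTER_CUBIC))
print([(np.round(c['centre'],3),round(c['confidence'],2)) for t in['pack','pack_catch'] for c in env.landmark_of(t,p)])
E
```

```text
[(array([0.555, 0.185, 0.039]), 0.72), (array([0.351, 0.396, 0.063]), 0.69), (array([0.595, 0.191, 0.071]), 0.88), (array([0.342, 0.368, 0.104]), 0.88), (array([0.775, 0.414, 0.104]), 0.73), (array([ 0.546,  0.345, -0.001]), 0.64)]
```

View pics/c5.png

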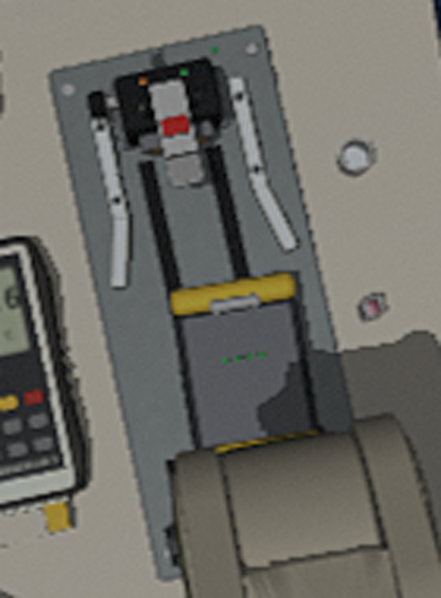

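The pack lies flat on its contact face with its nose at crop (235,290), yawed about -3° and about 7 mm to the right. I'll slide it with two-finger contact, square to the dock.

Request:
move_arm:
  targets:
    - [[-5, 0, 0], [0, 0, 0], -0.1]
    - [[-11, 0, 0], [0, 0, 0], -0.1]
    - [[-17, 0, 0], [0, 0, 0], -0.1]
    - [[-20, 0, 0], [0, 0, 0], -0.1]
    - [[-22, 0, 0], [0, 0, 0], -0.1]

```text
clock: 8.2
tcp_pos: [0.4784, 0.1709, 0.0283]
orientation: [-0.0, -0.107, 0.994, 0.0]
wrist_force: [-0.1, 1.3, 1.1]
finger_gap: 0.0469
grip_force: 0.0
```

Request:
move_arm:
  targets:
    - [[-2, 0, 0], [0, 0, 0], -0.1]
    - [[-4, 0, 0], [0, 0, 0], -0.1]
    - [[-6, 0, 0], [0, 0, 0], -0.1]
    - [[-8, 0, 0], [0, 0, 0], -0.1]
    - [[-10, 0, 0], [0, 0, 0], -0.1]

```text
clock: 8.82
tcp_pos: [0.4879, 0.1729, 0.0283]
orientation: [-0.0, -0.107, 0.994, 0.0]
wrist_force: [0.1, -0.2, -0.3]
finger_gap: 0.0471
grip_force: 0.5
```

Request:
move_arm:
  targets:
    - [[-2, 0.3, 0], [0, 0, 0], -0.1]
    - [[-4, 0.6, 0], [0, 0, 0], -0.1]
    - [[-6, 0.9, 0], [0, 0, 0], -0.1]
    - [[-8, 1.2, 0], [0, 0, 0], -0.1]
    - [[-10, 1.5, 0], [0, 0, 0], -0.1]

```text
clock: 9.45
tcp_pos: [0.4976, 0.1766, 0.0283]
orientation: [-0.0, -0.107, 0.994, 0.0]
wrist_force: [-1.3, 0.4, -0.0]
finger_gap: 0.0473
grip_force: 0.4
```

```bash
python3 - <<'E'
from h import *
s=env.get_state(); r=s['tcp_pos'][:2]-O; print('tool dock',r@d,r@n)
p=env.read_camera('top')
for t in ['pack','pack_catch']:
  for c in env.landmark_of(t,p): r=np.array(c['centre'][:2])-O; print(t,(r@d).round(4),(r@n).round(4),round(c['confidence'],2))
im=p['pixels'][:,:,::-1]
cv2.imwrite('pics/c6.png',cv2.resize(im[120:310,260:400],None,fx=3.15,fy=3.15,interpolation=cv2.INTER_CUBIC))
E
```

```text
tool dock -0.0035476319766857252 -0.003488849330099238
pack 0.0691 -0.002 0.97
pack -0.1 0.2402 0.85
pack 0.2865 0.1749 0.79
pack_catch 0.1131 -0.0046 0.93
pack_catch -0.1139 0.2163 0.92
pack_catch 0.3156 0.1683 0.88
```

View pics/c6.png

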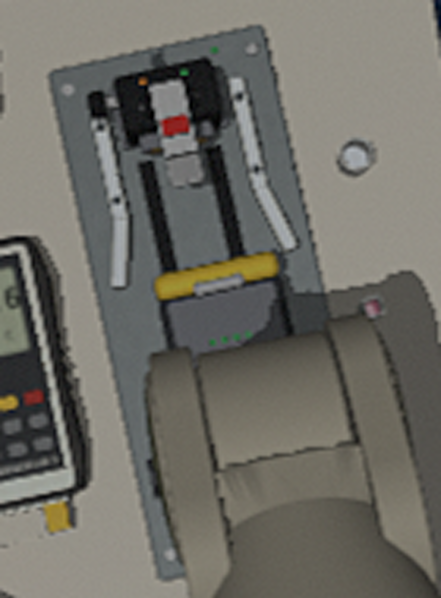

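The pack is now square with the dock, nose at crop (217,275), about 4 mm right of centre and entering the mouth. I'll continue.

Request:
move_arm:
  targets:
    - [[-2.5, 0.3, 0], [0, 0, 0], -0.1]
    - [[-5, 0.6, 0], [0, 0, 0], -0.1]
    - [[-7.5, 0.9, 0], [0, 0, 0], -0.1]
    - [[-10, 1.2, 0], [0, 0, 0], -0.1]
    - [[-12.5, 1.5, 0], [0, 0, 0], -0.1]

```text
clock: 10.22
tcp_pos: [0.5096, 0.1808, 0.0284]
orientation: [0.0, -0.107, 0.994, 0.0]
wrist_force: [-1.0, -0.1, -0.0]
finger_gap: 0.0471
grip_force: 0.6
```

Request:
move_arm:
  targets:
    - [[-2.5, 0.3, 0], [0, 0, 0], -0.1]
    - [[-5, 0.6, 0], [0, 0, 0], -0.1]
    - [[-7.5, 0.9, 0], [0, 0, 0], -0.1]
    - [[-10, 1.2, 0], [0, 0, 0], -0.1]
    - [[-12.5, 1.5, 0], [0, 0, 0], -0.1]

```text
clock: 10.85
tcp_pos: [0.5214, 0.1849, 0.0284]
orientation: [0.0, -0.107, 0.994, 0.0]
wrist_force: [-0.7, -0.1, 1.6]
finger_gap: 0.0472
grip_force: 0.7
```

Request:
move_arm:
  targets:
    - [[-2, 0, 0], [0, 0, 0], -0.1]
    - [[-4, 0, 0], [0, 0, 0], -0.1]
    - [[-6, 0, 0], [0, 0, 0], -0.1]
    - [[-8, 0, 0], [0, 0, 0], -0.1]
    - [[-10, 0, 0], [0, 0, 0], -0.1]

```text
clock: 11.48
tcp_pos: [0.5311, 0.187, 0.0284]
orientation: [-0.0, -0.107, 0.994, 0.0]
wrist_force: [-1.3, -1.0, 0.2]
finger_gap: 0.0469
grip_force: 0.6
```

```bash
cat > chk.py <<'E'
from h import *
s=env.get_state(); r=s['tcp_pos'][:2]-O; print('tool dock',r@d,r@n)
p=env.read_camera('top')
for t in ['pack','pack_catch']:
  for c in env.landmark_of(t,p):
    r=np.array(c['centre'][:2])-O
    if abs(r@n)<.1: print(t,(r@d).round(4),(r@n).round(4),round(c['confidence'],2))
im=p['pixels'][:,:,::-1]
cv2.imwrite('pics/c_%d.png'%(s['clock']*100),cv2.resize(im[120:310,260:400],None,fx=3.15,fy=3.15,interpolation=cv2.INTER_CUBIC)); print(s['clock'])
E
python3 chk.py
```

```text
tool dock 0.031448466042654846 -0.0005289035030217927
pack 0.1038 -0.0001 0.69
pack_catch 0.1454 -0.0018 0.69
11.475
```

Request:
move_arm:
  targets:
    - [[-2, 0, 0], [0, 0, 0], -0.1]
    - [[-4, 0, 0], [0, 0, 0], -0.1]
    - [[-6, 0, 0], [0, 0, 0], -0.1]
    - [[-8, 0, 0], [0, 0, 0], -0.1]
    - [[-10, 0, 0], [0, 0, 0], -0.1]

```text
clock: 12.25
tcp_pos: [0.5409, 0.1891, 0.0284]
orientation: [-0.0, -0.107, 0.994, 0.0]
wrist_force: [-1.1, -0.7, -0.4]
finger_gap: 0.0474
grip_force: 0.6
```

Request:
move_arm:
  targets:
    - [[-1.5, 0, 0], [0, 0, 0], -0.1]
    - [[-3, 0, 0], [0, 0, 0], -0.1]
    - [[-4.5, 0, 0], [0, 0, 0], -0.1]
    - [[-6, 0, 0], [0, 0, 0], -0.1]
    - [[-7.5, 0, 0], [0, 0, 0], -0.1]

```text
clock: 12.88
tcp_pos: [0.5482, 0.1908, 0.0284]
orientation: [-0.0, -0.107, 0.994, 0.0]
wrist_force: [-2.1, 1.2, 1.1]
finger_gap: 0.0465
grip_force: 0.8
```

Request:
move_arm:
  targets:
    - [[-1.5, 0, 0], [0, 0, 0], -0.1]
    - [[-3, 0, 0], [0, 0, 0], -0.1]
    - [[-4.5, 0, 0], [0, 0, 0], -0.1]
    - [[-6, 0, 0], [0, 0, 0], -0.1]
    - [[-7.5, 0, 0], [0, 0, 0], -0.1]

```text
clock: 13.5
tcp_pos: [0.5556, 0.1923, 0.0284]
orientation: [0.0, -0.107, 0.994, 0.0]
wrist_force: [-0.8, -0.6, -0.6]
finger_gap: 0.0467
grip_force: 0.6
```

```bash
python3 chk.py
```

```text
tool dock 0.056449705776472174 -0.000516908431192791
pack_catch 0.169 0.0001 0.84
13.5
```

Request:
move_arm:
  targets:
    - [[-1, 0, 0], [0, 0, 0], -0.1]
    - [[-2, 0, 0], [0, 0, 0], -0.1]
    - [[-3, 0, 0], [0, 0, 0], -0.1]
    - [[-4, 0, 0], [0, 0, 0], -0.1]
    - [[-5, 0, 0], [0, 0, 0], -0.1]

```text
clock: 14.28
tcp_pos: [0.5604, 0.1934, 0.0284]
orientation: [0.0, -0.107, 0.994, 0.0]
wrist_force: [-1.4, -0.7, 0.5]
finger_gap: 0.0469
grip_force: 0.7
```

Request:
move_arm:
  targets:
    - [[-1, 0, 0], [0, 0, 0], -0.1]
    - [[-2, 0, 0], [0, 0, 0], -0.1]
    - [[-3, 0, 0], [0, 0, 0], -0.1]
    - [[-4, 0, 0], [0, 0, 0], -0.1]

```text
clock: 14.78
tcp_pos: [0.5643, 0.1942, 0.0284]
orientation: [0.0, -0.107, 0.994, 0.0]
wrist_force: [-1.6, 0.1, 0.3]
finger_gap: 0.0472
grip_force: 0.7
```

```bash
python3 chk.py; ls pics | tail -1
```

```text
tool dock 0.06542367387428598 -0.0005055946206811568
pack_catch 0.1767 -0.0009 0.64
14.775
top4.png
```

Request:
move_arm:
  targets:
    - [[-1, 0, 0], [0, 0, 0], -0.1]
    - [[-2, 0, 0], [0, 0, 0], -0.1]
    - [[-3, 0, 0], [0, 0, 0], -0.1]

```text
clock: 15.3
tcp_pos: [0.5672, 0.1949, 0.0284]
orientation: [-0.0, -0.107, 0.994, 0.0]
wrist_force: [-1.5, 0.1, 0.1]
finger_gap: 0.0471
grip_force: 0.7
```

Request:
move_arm:
  targets:
    - [[-1, 0, 0], [0, 0, 0], -0.1]
    - [[-2, 0, 0], [0, 0, 0], -0.1]
    - [[-3, 0, 0], [0, 0, 0], -0.1]

```text
clock: 15.68
tcp_pos: [0.5702, 0.1955, 0.0283]
orientation: [-0.0, -0.107, 0.994, 0.0]
wrist_force: [-1.5, 0.5, 0.4]
finger_gap: 0.0472
grip_force: 0.7
```

Request:
move_arm:
  targets:
    - [[-1, 0, 0], [0, 0, 0], -0.1]
    - [[-2, 0, 0], [0, 0, 0], -0.1]

```text
clock: 15.92
tcp_pos: [0.5721, 0.1959, 0.0284]
orientation: [-0.0, -0.107, 0.994, 0.0]
wrist_force: [-2.3, 0.4, 0.3]
finger_gap: 0.0471
grip_force: 0.9
```

```bash
python3 chk.py; python3 - <<'E'
from h import *
p=env.read_camera('scene')
a=cv2.resize(p['pixels'][170:300,320:450,::-1],None,fx=4,fy=4,interpolation=cv2.INTER_CUBIC)
cv2.imwrite('pics/c7.png',a)
E
```

```text
tool dock 0.07339419491486417 -0.0005195520046489577
pack_catch 0.1869 -0.003 0.66
15.925
```

View pics/c7.png

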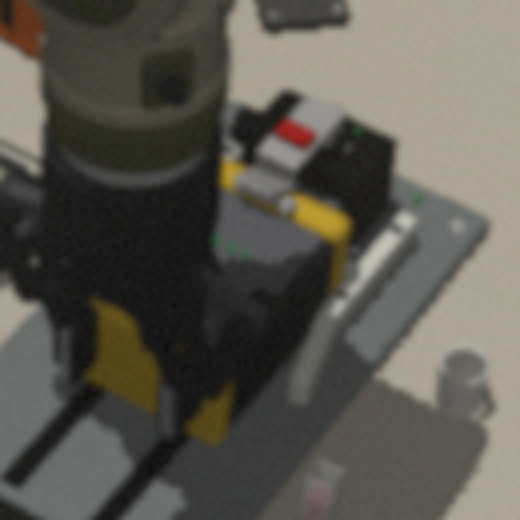

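The pack is between the rails and the catch bar at (265,185) is just reaching the latch nose. I'll press on in 1 mm steps.

Request:
move_arm:
  targets:
    - [[-1, 0, 0], [0, 0, 0], -0.1]
    - [[-2, 0, 0], [0, 0, 0], -0.1]

```text
clock: 16.38
tcp_pos: [0.5733, 0.1964, 0.0284]
orientation: [-0.001, -0.107, 0.994, 0.0]
wrist_force: [-4.0, 0.2, 2.4]
finger_gap: 0.0469
grip_force: 2.0
```

Request:
move_arm:
  targets:
    - [[-1, 0, 0], [0, 0, 0], -0.1]
    - [[-2, 0, 0], [0, 0, 0], -0.1]

```text
clock: 16.62
tcp_pos: [0.5756, 0.1969, 0.0283]
orientation: [-0.0, -0.107, 0.994, 0.0]
wrist_force: [-5.6, 1.1, 2.4]
finger_gap: 0.0472
grip_force: 2.3
```

Request:
move_arm:
  targets:
    - [[-1, 0, 0], [0, 0, 0], -0.1]
    - [[-2, 0, 0], [0, 0, 0], -0.1]

```text
clock: 16.88
tcp_pos: [0.5776, 0.1973, 0.0284]
orientation: [-0.0, -0.107, 0.994, 0.0]
wrist_force: [-5.3, 1.2, 2.6]
finger_gap: 0.047
grip_force: 2.7
```

Request:
move_arm:
  targets:
    - [[-1, 0, 0], [0, 0, 0], -0.1]
    - [[-2, 0, 0], [0, 0, 0], -0.1]

```text
clock: 17.12
tcp_pos: [0.5793, 0.1977, 0.0283]
orientation: [-0.001, -0.107, 0.994, 0.0]
wrist_force: [-7.4, 0.2, 3.9]
finger_gap: 0.0467
grip_force: 3.0
```

Request:
move_arm:
  targets:
    - [[-0.5, 0, 0], [0, 0, 0], -0.1]
    - [[-1, 0, 0], [0, 0, 0], -0.1]

```text
clock: 17.38
tcp_pos: [0.58, 0.1979, 0.0284]
orientation: [-0.001, -0.107, 0.994, 0.0]
wrist_force: [-7.0, 0.3, 4.1]
finger_gap: 0.0473
grip_force: 3.2
```

Request:
move_arm:
  targets:
    - [[-0.5, 0, 0], [0, 0, 0], -0.1]
    - [[-1, 0, 0], [0, 0, 0], -0.1]

```text
clock: 17.62
tcp_pos: [0.5811, 0.1981, 0.0283]
orientation: [-0.001, -0.107, 0.994, 0.0]
wrist_force: [-6.9, 0.1, 4.6]
finger_gap: 0.0467
grip_force: 3.7
```

Request:
move_arm:
  targets:
    - [[-0.5, 0, 0], [0, 0, 0], -0.1]
    - [[-1, 0, 0], [0, 0, 0], -0.1]

```text
clock: 17.88
tcp_pos: [0.5812, 0.1982, 0.0283]
orientation: [-0.001, -0.107, 0.994, 0.0]
wrist_force: [-8.8, -0.3, 6.4]
finger_gap: 0.047
grip_force: 4.2
```

Request:
move_arm:
  targets:
    - [[-0.5, 0, 0], [0, 0, 0], -0.1]
    - [[-0.5, 0, 0], [0, 0, 0], -0.1]

```text
clock: 18.12
tcp_pos: [0.5819, 0.1983, 0.0283]
orientation: [-0.001, -0.107, 0.994, 0.0]
wrist_force: [-7.7, -0.2, 5.9]
finger_gap: 0.047
grip_force: 4.0
```

Request:
move_arm:
  targets:
    - [[-0.5, 0, 0], [0, 0, 0], -0.1]
    - [[-0.5, 0, 0], [0, 0, 0], -0.1]

```text
clock: 18.38
tcp_pos: [0.5825, 0.1984, 0.0283]
orientation: [-0.001, -0.107, 0.994, 0.0]
wrist_force: [-7.3, -0.4, 5.3]
finger_gap: 0.047
grip_force: 3.8
```

```bash
python3 chk.py; python3 - <<'E'
from h import *
p=env.read_camera('scene'); save(p,'sc8.png')
a=cv2.resize(p['pixels'][170:300,320:450,::-1],None,fx=4,fy=4,interpolation=cv2.INTER_CUBIC)
cv2.imwrite('pics/c8.png',a)
E
```

```text
tool dock 0.0840904272629624 -0.00028703633378891974
18.375
```

View pics/c8.png

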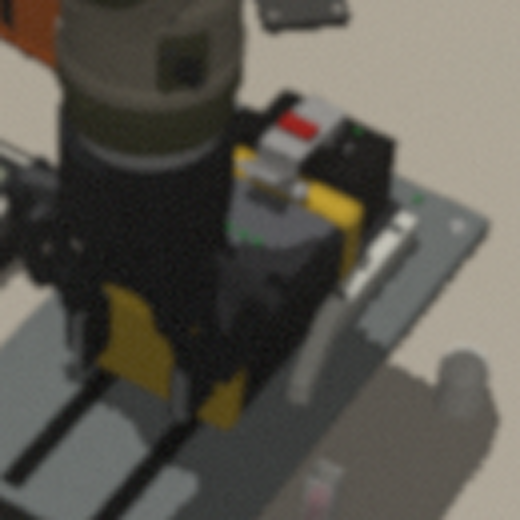

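The latch nose at (270,190) is now riding over the bar. I'll keep going.

Request:
move_arm:
  targets:
    - [[-0.5, 0, 0], [0, 0, 0], -0.1]
    - [[-1, 0, 0], [0, 0, 0], -0.1]

```text
clock: 18.82
tcp_pos: [0.5836, 0.1987, 0.0284]
orientation: [-0.001, -0.107, 0.994, 0.0]
wrist_force: [-6.8, -0.7, 4.7]
finger_gap: 0.0472
grip_force: 3.6
```

Request:
move_arm:
  targets:
    - [[-0.5, 0, 0], [0, 0, 0], -0.1]
    - [[-1, 0, 0], [0, 0, 0], -0.1]

```text
clock: 19.08
tcp_pos: [0.5844, 0.1989, 0.0283]
orientation: [-0.001, -0.107, 0.994, 0.0]
wrist_force: [-7.7, 0.6, 5.9]
finger_gap: 0.047
grip_force: 4.0
```

Request:
move_arm:
  targets:
    - [[-0.5, 0, 0], [0, 0, 0], -0.1]
    - [[-1, 0, 0], [0, 0, 0], -0.1]

```text
clock: 19.32
tcp_pos: [0.5852, 0.199, 0.0284]
orientation: [-0.001, -0.107, 0.994, 0.0]
wrist_force: [-8.4, 0.2, 6.8]
finger_gap: 0.047
grip_force: 4.1
```

Request:
move_arm:
  targets:
    - [[-0.5, 0, 0], [0, 0, 0], -0.1]
    - [[-1, 0, 0], [0, 0, 0], -0.1]

```text
clock: 19.58
tcp_pos: [0.5864, 0.1993, 0.0283]
orientation: [-0.001, -0.107, 0.994, 0.0]
wrist_force: [-8.5, -0.1, 5.0]
finger_gap: 0.0472
grip_force: 3.8
```

Request:
move_arm:
  targets:
    - [[-0.5, 0, 0], [0, 0, 0], -0.1]
    - [[-1, 0, 0], [0, 0, 0], -0.1]

```text
clock: 19.82
tcp_pos: [0.5877, 0.1995, 0.0284]
orientation: [-0.001, -0.107, 0.994, 0.0]
wrist_force: [-6.8, -0.3, 4.8]
finger_gap: 0.0469
grip_force: 3.2
```

Request:
move_arm:
  targets:
    - [[-0.5, 0, 0], [0, 0, 0], -0.1]
    - [[-1, 0, 0], [0, 0, 0], -0.1]

```text
clock: 20.08
tcp_pos: [0.5888, 0.1998, 0.0283]
orientation: [-0.001, -0.107, 0.994, 0.0]
wrist_force: [-7.3, -0.9, 5.3]
finger_gap: 0.0472
grip_force: 3.7
```

Request:
move_arm:
  targets:
    - [[-0.5, 0, 0], [0, 0, 0], -0.1]
    - [[-1, 0, 0], [0, 0, 0], -0.1]

```text
clock: 20.32
tcp_pos: [0.5892, 0.1999, 0.0283]
orientation: [-0.001, -0.107, 0.994, 0.0]
wrist_force: [-7.2, 0.1, 5.7]
finger_gap: 0.0474
grip_force: 4.0
```

Request:
move_arm:
  targets:
    - [[-0.5, 0, 0], [0, 0, 0], -0.1]
    - [[-1, 0, 0], [0, 0, 0], -0.1]

```text
clock: 20.58
tcp_pos: [0.5901, 0.2001, 0.0284]
orientation: [-0.001, -0.107, 0.994, 0.0]
wrist_force: [-8.1, -0.5, 5.8]
finger_gap: 0.0473
grip_force: 4.2
```

```bash
python3 - <<'E'
from h import *
p=env.read_camera('scene'); save(p,'sc9.png')
a=cv2.resize(p['pixels'][180:250,360:430,::-1],None,fx=8,fy=8,interpolation=cv2.INTER_CUBIC)
cv2.imwrite('pics/c9.png',a)
E
```

View pics/c9.png

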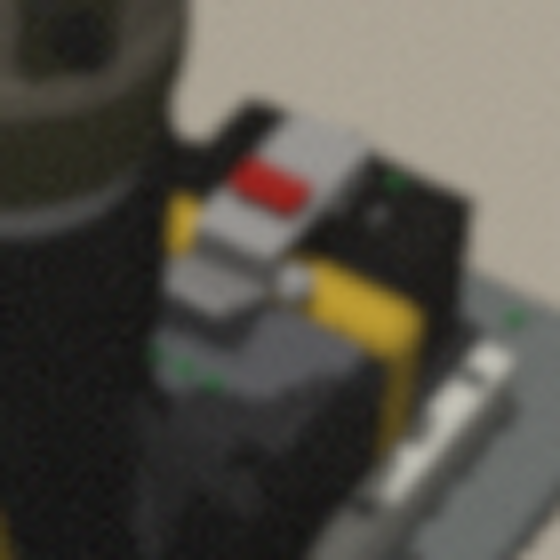

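The pack is close: the latch nose at (220,285) is over or behind the bar at (290,285). I'll go on until the force shows the stop.

Request:
move_arm:
  targets:
    - [[-0.5, 0, 0], [0, 0, 0], -0.1]
    - [[-1, 0, 0], [0, 0, 0], -0.1]

```text
clock: 20.88
tcp_pos: [0.5907, 0.2002, 0.0283]
orientation: [-0.002, -0.107, 0.994, -0.0]
wrist_force: [-10.2, -1.0, 7.9]
finger_gap: 0.0468
grip_force: 5.0
```

Request:
move_arm:
  targets:
    - [[-0.5, 0, 0], [0, 0, 0], -0.1]
    - [[-1, 0, 0], [0, 0, 0], -0.1]

```text
clock: 21.12
tcp_pos: [0.5908, 0.2002, 0.0284]
orientation: [-0.002, -0.107, 0.994, -0.0]
wrist_force: [-11.8, -1.4, 10.1]
finger_gap: 0.0468
grip_force: 6.5
```

Request:
move_arm:
  targets:
    - [[-0.5, 0, 0], [0, 0, 0], -0.1]

```text
clock: 21.25
tcp_pos: [0.5907, 0.2002, 0.0283]
orientation: [-0.003, -0.107, 0.994, -0.0]
wrist_force: [-13.6, -2.5, 10.8]
finger_gap: 0.0472
grip_force: 7.2
```

Request:
move_arm:
  targets:
    - [[-0.5, 0, 0], [0, 0, 0], -0.1]

```text
clock: 21.38
tcp_pos: [0.5907, 0.2002, 0.0283]
orientation: [-0.003, -0.107, 0.994, -0.0]
wrist_force: [-14.9, -3.2, 11.9]
finger_gap: 0.0467
grip_force: 7.9
```

A hard stop came at 0.5907, with a force drop about 3 mm earlier that looks like the click. I'll back off gently and verify.

Request:
move_arm:
  targets:
    - [[1.5, 0, 0], [0, 0, 0], -0.1]
    - [[3, 0, 0], [0, 0, 0], -0.1]

```text
clock: 21.62
tcp_pos: [0.5907, 0.2002, 0.0283]
orientation: [-0.001, -0.107, 0.994, 0.0]
wrist_force: [-4.5, 0.9, 2.3]
finger_gap: 0.0472
grip_force: 2.4
```

Request:
move_arm:
  targets:
    - [[1.5, 0, 0], [0, 0, 0], -0.1]
    - [[3, 0, 0], [0, 0, 0], -0.1]

```text
clock: 21.88
tcp_pos: [0.5888, 0.1997, 0.0283]
orientation: [0.0, -0.107, 0.994, 0.0]
wrist_force: [-3.9, 0.4, 1.9]
finger_gap: 0.047
grip_force: 1.5
```

Request:
move_arm:
  targets:
    - [[1.5, 0, 0], [0, 0, 0], -0.1]
    - [[3, 0, 0], [0, 0, 0], -0.1]

```text
clock: 22.12
tcp_pos: [0.587, 0.1987, 0.0286]
orientation: [0.001, -0.107, 0.994, -0.0]
wrist_force: [0.1, -0.4, -0.4]
finger_gap: 0.0469
grip_force: 0.0
```

Request:
move_arm:
  targets:
    - [[10, 0, 0], [0, 0, 0], -0.1]
    - [[25, 0, 0], [0, 0, 0], -0.1]
    - [[45, 0, 0], [0, 0, 0], -0.1]
    - [[65, 0, 0], [0, 0, 0], -0.1]

```text
clock: 22.62
tcp_pos: [0.5214, 0.1847, 0.0284]
orientation: [0.0, -0.107, 0.994, -0.0]
wrist_force: [0.4, -0.4, -0.6]
finger_gap: 0.0471
grip_force: 0.0
```

```bash
python3 chk.py; python3 - <<'E'
from h import *
p=env.read_camera('scene')
for t in ['pack','pack_catch']:
  for c in env.landmark_of(t,p):
    r=np.array(c['centre'][:2])-O
    if abs(r@n)<.1: print('scene',t,(r@d).round(4),(r@n).round(4),c['centre'][2],c['confidence'])
E
```

```text
tool dock 0.021401804731074836 -0.000657921027520683
pack 0.1596 -0.0043 0.91
pack_catch 0.2032 -0.0018 0.72
22.625
scene pack 0.1648 0.0013 0.0369 0.8
scene pack_catch 0.2046 -0.004 0.0672 0.61
```

```bash
python3 - <<'E'
from h import *
p=env.read_camera('scene'); save(p,'sc10.png'); t=env.read_camera('top'); save(t,'top10.png')
for n in ['scene1','sc8','sc9','sc10']:
    i=cv2.imread(f'pics/{n}.png').astype(float)[180:230,370:420]; w=np.clip(i[:,:,2]-1.6*i[:,:,1]-30,0,None); v,u=np.mgrid[180:230,370:420]
    print(n,(w*u).sum()/w.sum(),(w*v).sum()/w.sum(),w.sum())
for n,c in [('yaw',t)]:
    hsv=cv2.cvtColor(c['pixels'],cv2.COLOR_RGB2HSV); m=cv2.inRange(hsv,(20,130,70),(35,255,255)); m[:130]=0;m[:,:295]=0;m[:,370:]=0;m[200:]=0
    v,u=np.nonzero(m);P=np.array([ray(c,a,b,.064)[:2]-O for a,b in zip(u,v)]); X=P@d;Y=P@np.array([-d[1],d[0]]); print(len(u),X.min(),X.max(),Y.min(),Y.max())
    r=cv2.minAreaRect((P*1000).astype(np.float32)); print(r)
E
```

```text
scene1 393.1147848957355 202.8803306406162 1064.6
sc8 393.7940215615812 200.9924861156485 1224.3999999999999
sc9 393.0056033893672 202.80784474511412 1463.3999999999999
sc10 393.06479450051194 202.83677051338307 1367.3999999999999
202 0.20365723210105494 0.22124413166680362 -0.04164541215079043 0.04031856506106117
((207.72085571289062, 44.61943435668945), (17.424806594848633, 81.97338104248047), 12.462082862854004)
```

The latch tab is back at its starting pixel, so the latch is down. The pack is square to within about 0.2° and centred to within about 1 mm, and the push-back force vanished after about 2 mm of retreat, so the pack is latched.

```bash
python3 -c "
from workcell import env
print(env.hand_in())"
```

```text
the job is handed in; nothing more can be done
None
```

The job is handed in: the pack is tipped onto its contact face, slid squarely between the rails and latched, with the gripper backed clear; I saw no verdict from the judging.

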